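# Close the basket maker's keepsake case

## Task

Push the sliding tray of the wooden keepsake case fully home until its spring catch clicks, then set the loose clip cover in the top of the case and press it down until it snaps in and sits fully home. Keep pressing firmly down on the cover: the job finishes while you are still holding it pressed. Leave the basket, the plaque and the spool where they are.

Things in the scene. Friction and masses are not known exactly. Their poses are not given: they have to be found in the camera images.
- case: Light-wood keepsake case, fixed to the table, 115 mm long (its x), 96 mm wide (its y), about 59 mm high at the flared lips of its ends. Origin: centre of its underside, on the table. Its +x is the way the tray is pushed in; the tray comes out of its -x end, which faces roughly to the robot. Its top is an open pocket for the cover. A sprung steel roller lies along each long side of the pocket.
- case_seat: Seat of two thin felt-topped ledges in the pocket, part of the case. Origin: its centre, 34 mm above the case's origin, where the cover's underside rests when fully home. Axes as the case. The pocket is 105 mm long; flared lips on its ends (51 to 59 mm over the table) guide a cover 5 mm off along x. Rollers 64 mm long, 10 thick lie along x, 48.5 mm up, 37.5 mm either side; they yield outwards.
- tray (a joint): How far the tray is pushed in, m: 0 = fully out, 0.060 = fully home (hard stop). It starts between 0 and 0.02. The slide rubs with about 1 N; from about 0.049 a spring ball catch resists with up to about 8 N, and beyond 0.055 it clicks, draws the tray home and holds it there.
- tray_front (a point): Centre of the flat outer (-x) face of the tray's upright front panel, the face to push on along +x of the case: 70 mm wide, from 3 to 32 mm above the table; when the tray is home it lies 64 mm from the case's centre. Axes as the case. The small baskets in the tray are fixed to it.
- cover: Loose light-wood clip cover, about 150 g, lying right way up on the table: a block 100 mm long (its x), 62 mm wide (70 mm over the round beads on its long sides), 12 mm thick, grip bar on top. Origin: centre of its underside. Its x goes along the case's x, either way round. Set in loosely it stands on the rollers 16 mm above its seat; it snaps down at about 12 N, then stops on the seat.
- cover_grip (a point): Centre of the cover's grip bar, 27 mm above the cover's underside. The bar is 60 mm long (the cover's x), 16 mm wide (its y) and 30 mm high (from 12 to 42 mm above the underside); it is gripped across its 16 mm width from above. Axes as the cover.
- basket: Bystander: small coiled basket, 72 mm across and 50 mm high, loose on the table. Origin: centre of its underside.
- plaque: Bystander: flat round coiled plaque, 84 mm across and 12 mm high, loose on the table. Origin: centre of its underside.
- spool: Bystander: dark wooden thread spool, 44 mm across and 52 mm high, standing loose on the table. Origin: centre of its underside.
There are look-alikes about, which are no part of the job. What is shaped like the cover but purple is not meant.

How it is judged:
By the outcome, as a careful person would: the job done as asked, in the order asked, and still so for the second after the job is handed in, while the arm keeps its last pose, push and grip.
It also fails if it takes over 67 s, if anything falls off the work surface, if the arm or the gripper's body presses on something with over 40 N, if the wrist force passes 120 N, or if a joint passes its speed limit or range.

## Robot

A 6-joint arm with a two-finger parallel gripper is mounted at the origin on the work surface. World frame = base frame: x ahead of the robot, y to its left, z up, the work surface at z = 0. Lengths are in m, angles in rad, forces in N, time in s.
With the tool pointing down it reaches from about 0.375 to 0.9 m from the base axis. Payload 3.1 kg.
Tool frame: the origin (TCP) lies at the very end of the fingers, on their centre line; the grasp point (between the pads) lies 19 mm behind it; z points along the fingers, y is the line along which they close (so a half turn about z gives the same grasp; the last joint's range is limited). The gripper opens to 87 mm and grips with 3 to 60 N. Pads are 19 mm wide; open, the fingers measure 117 mm over their backs; the gripper's body (75 mm by 190 mm) begins 51 mm behind the grasp point.
Start: joints at [-1.492, 0.527, 1.433, -0, 1.181, -0.178], TCP at [0.159, -0.604, 0.195] pointing down, gripper open.
Joint ranges: [-3.08, 3.08], [-0.75, 2.2], [0.22, 2.44], [-1.43, 4.57], [0, 2.65], [-2.85, 2.85]. Speed limits (rad/s): [2.79, 2.79, 3.14, 3.14, 3.14, 3.14].

## Interface

Orientations are given as a unit quaternion [x, y, z, w].
In Python, from rig import robot gives the robot as it stands. The module is installed in compiled form; this text tells all that it offers.
- The arm moves only by the tool servo_tool, never from a script. Its argument "rows" is one flat list of numbers, 5 for each row, row after row: the closure, from -1 (fully open) to 1 (shut), so that 0 is half open, then the shift along the tool's x, y, z in m, then the turn about the tool's z in degrees. A call has 1 to 5 rows; each row shifts and turns the commanded pose from where the row before left it, along the tool's axes as they then stand; what a row does not reach is not made up. A row lasts 1/12 s, in which the tool goes at most 41.7 mm and 7.16 degrees, less where a joint would pass 70% of its speed; a pose out of reach is approached as far as the arm can. A call with a gripper value outside its range is refused whole. The fingers move at their own pace and stop on an object; "newtons" is the grip in N (left out, the last holds). Time passes only in rows, so rows that do not move let the fingers close. It gives the time, the measured TCP pose, the force, the opening and the grip force at its end, in the units of the state.
- robot.get_obs(): the state, without advancing time (a new reading comes with each control period).
- robot.camera(name): name is "scene" or "top" or "wrist"; returns a dict with "pixels" (400x640x3 uint8, red, green, blue), "intrinsics" (3x3 intrinsics, pixels), "rvec" (rotation vector, rad) and "tvec" (3), from world to camera coordinates, as OpenCV has them; the wrist camera has in their place "mount" (4x4, takes a point from camera to tool coordinates, whose origin is the TCP and whose axes are the flange's). Camera axes: x right, y down, z forward; pixel columns grow to the right and rows downward; lengths in m; the calibration is good to about 2 mm. A picture is of the moment at which its call begins: read the wrist's pose just before it. There is no depth.
- robot.hand_in(): hands the job in; it is judged then, once.
Trained networks look in a picture, given as the dict that the camera call returned (one of the last four; its "shot" number tells which), for a name from the list of things; names that differ only in an ending like _2 or _b are one class to them, and where a whole thing is asked for, a point or a joint stands for the part that bears it (a point fixed in the world has none). Each returns a list of dicts, best first, with "score" (0 to 1); they miss things now and then, are a little off and sometimes report something else, mostly with a low value. They report only what shows in the picture. A call takes as long as a camera call. They do not tell look-alikes from the thing itself.
- robot.spot_in(picture, query): "at" ([x, y, z] in m, in world coordinates, good to about 4 mm: the middle of the surface that is visible of it).
- robot.outline_of(picture, query): "region" (400x640 bool, what is visible of it).
- robot.place_of(picture, query): "at" ([x, y, z] in m, in world coordinates, good to about 4 mm: a listed point, or the origin of a listed thing).
The state is a dict: "time": time; "q": joint angles; "joint_velocities": joint speeds; "joint_torque": joint torques, N m; "position": TCP position; "tool_rot": TCP orientation; "ft_force": force on the tool from outside, world axes, zero at the start; "moment": the same for the moment, N m; "grip_width": finger opening in m; "grip_force": force on a finger pad.
Only numpy, scipy, OpenCV 4.12 (cv2) and the standard library are available. Lean on these libraries where they do the work, as an engineer would, in place of code of your own. Each camera call takes 0.05 s, during which the arm holds its last target. There are 200 camera calls.

## Working session

There is one attempt and no reset: what is moved stays moved. The work goes in short steps, Python scripts to look and compute and a tool call to move; the robot and the scene stay as the last step left them, time stands still between calls to the robot, and variables do not carry over. Pictures are saved under pics/ and viewed, at most 10 in all, crops included, and the job is handed in when it is done.

Besides the shell and the picture viewer there is one more tool, called after "Request:" as name(argument=value, ...) on one line, values as JSON. servo_tool: Moves the arm, as the interface text tells. Its arguments: {"type":"object","properties":{"rows":{"type":"array","items":{"type":"number"}},"newtons":{"type":"number"}},"required":["rows"]}

```bash
mkdir -p pics; cat > h.py <<'E'
import numpy as np,cv2
from rig import robot
from scipy.spatial.transform import Rotation as R
def save(p,n): cv2.imwrite('pics/'+n,cv2.cvtColor(p['pixels'],cv2.COLOR_RGB2BGR))
E
python3 - <<'E'
from h import *
o=robot.get_obs();print(o['position'],o['tool_rot'],o['ft_force'],o['grip_width'])
s=robot.camera('scene');t=robot.camera('top')
cv2.imwrite('pics/a.png',cv2.cvtColor(cv2.resize(np.vstack([s['pixels'],t['pixels']]),(480,600)),cv2.COLOR_RGB2BGR))
save(t,'top.png');save(s,'scene.png')
for n,p in(('s',s),('t',t)):
  for q in['case','case_seat','tray_front','cover','cover_grip','basket','plaque','spool']:
    print(n,q,[(np.round(d['at'],3).tolist(),round(d['score'],2)) for d in robot.place_of(p,q)])
E
```

```text
[ 0.15930465 -0.60354767  0.19417284] [ 9.91704045e-01  1.28537663e-01  6.50199766e-05 -1.07331347e-03] [-0.73829755 -0.13639723 -0.75302715] 0.08706038848768885
s case [([0.582, 0.146, -0.002], 0.74)]
s case_seat [([0.581, 0.145, 0.034], 0.39)]
s tray_front [([0.472, 0.159, 0.013], 0.83)]
s cover [([0.679, -0.24, 0.001], 0.92), ([0.445, -0.128, 0.002], 0.7), ([0.608, -0.089, 0.0], 0.68)]
s cover_grip [([0.671, -0.24, 0.03], 0.95), ([0.451, -0.129, 0.03], 0.85), ([0.474, 0.02, 0.028], 0.8), ([0.606, -0.097, 0.029], 0.63)]
s basket [([0.767, -0.016, -0.001], 0.73)]
s plaque [([0.537, -0.344, -0.003], 0.82)]
s spool [([0.52, 0.354, -0.001], 0.81)]
t case [([0.583, 0.146, -0.003], 0.85)]
t case_seat []
t tray_front [([0.471, 0.159, 0.019], 0.76), ([0.541, -0.337, 0.001], 0.58)]
t cover [([0.447, -0.126, 0.002], 0.88), ([0.608, -0.094, -0.002], 0.69), ([0.468, 0.022, 0.001], 0.65), ([0.672, -0.242, -0.005], 0.56)]
t cover_grip [([0.469, 0.017, 0.029], 0.9), ([0.611, -0.095, 0.029], 0.77), ([0.454, -0.129, 0.03], 0.74), ([0.674, -0.242, 0.028], 0.7)]
t basket []
t plaque [([0.538, -0.339, 0.0], 0.87)]
t spool [([0.472, 0.158, 0.017], 0.59), ([0.521, 0.357, 0.002], 0.47)]
```

View pics/top.png

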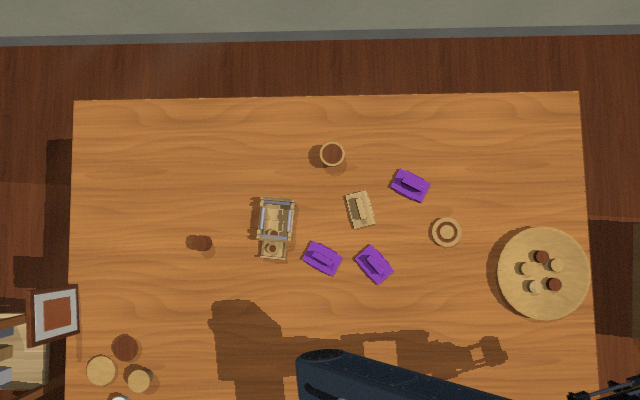

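View pics/scene.png

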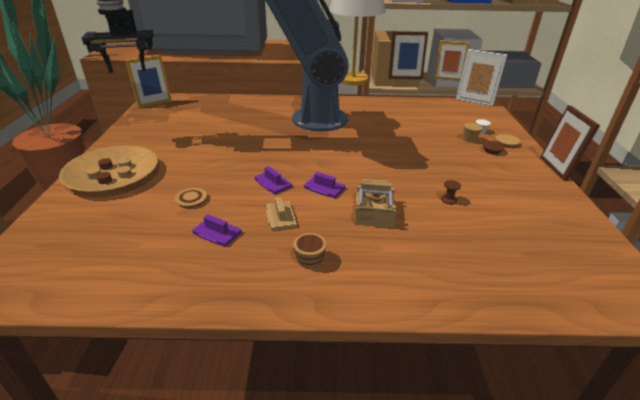

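The wooden cover is at pixel (360,210) in the top view, world about (0.608, -0.094). The three others are purple. The case is at (277,220) with its tray facing the robot at (273,250). I'll close the gripper and move over the middle of the table, aligned with the case.

Request:
servo_tool(rows=[1,0,0,0,7.15,1,0,0,0,7.15,1,0,0,0,7.15,1,0.02,-0.035,0,0,1,0.02,-0.035,0,0], newtons=20)

```text
time: 1.32
position: [0.2066, -0.5406, 0.195]
tool_rot: [0.998, -0.06, 0.0, 0.001]
ft_force: [1.0, 0.4, -0.0]
grip_width: 0.0614
grip_force: 0.0
```

Request:
servo_tool(rows=[1,0.02,-0.035,0,0,1,0.02,-0.035,0,0,1,0.02,-0.035,0,0,1,0.02,-0.035,0,0,1,0.02,-0.035,0,0])

```text
time: 1.73
position: [0.3278, -0.3758, 0.1954]
tool_rot: [0.998, -0.059, 0.0, 0.0]
ft_force: [0.7, -0.3, -0.1]
grip_width: 0.0284
grip_force: 0.0
```

Request:
servo_tool(rows=[1,0.02,-0.035,0,0,1,0.02,-0.035,0,0,1,0.02,-0.035,0,0,1,0.02,-0.035,0,0,1,0.02,-0.035,0,0])

```text
time: 2.15
position: [0.4476, -0.2134, 0.1955]
tool_rot: [0.998, -0.058, 0.0, 0.0]
ft_force: [-0.0, -1.4, 0.6]
grip_width: 0.0016
grip_force: 0.0
```

Request:
servo_tool(rows=[1,0.02,-0.035,0,0,1,0.02,-0.035,0,0,1,0.02,-0.035,0,0,1,0,0,0,0,1,0,0,0,0])

```text
time: 2.57
position: [0.5193, -0.1159, 0.1952]
tool_rot: [0.998, -0.056, 0.0, 0.0]
ft_force: [-0.5, -0.2, 0.1]
grip_width: 0.0004
grip_force: 0.0
```

```bash
cat >> h.py <<'E'
def pose():
    o=robot.get_obs();T=np.eye(4);T[:3,:3]=R.from_quat(o['tool_rot']).as_matrix();T[:3,3]=o['position'];return T,o
def region_yaw(p,T,q,h):
    "min-area rect of an outline, cast on plane z=h (wrist camera)"
    r=robot.outline_of(p,q)
    out=[]
    for d in r:
        c=max(cv2.findContours(d['region'].astype(np.uint8),0,1)[0],key=cv2.contourArea)[:,0].astype(float)
        C=T@p['mount'];K=p['intrinsics']
        ray=(C[:3,:3]@np.linalg.inv(K)@np.c_[c,np.ones(len(c))].T).T
        w=C[:3,3]+ray*((h-C[2,3])/ray[:,2])[:,None]
        (cx,cy),(a,b),an=cv2.minAreaRect((w[:,:2]*1000).astype(np.float32))
        if a<b: an+=90
        out.append((d['score'],round(cx),round(cy),round(a),round(b),round((an+90)%180-90,1),c.mean(0).round()))
    return out
E
python3 - <<'E'
from h import *
T,o=pose();print(T.round(3),o['q'],o['grip_width'],o['time'])
w=robot.camera('wrist');save(w,'w1.png');print(w['mount'].round(3),w['intrinsics'])
for q in['case','tray_front','cover','cover_grip']:
    print(q,[(np.round(d['at'],3).tolist(),round(d['score'],2)) for d in robot.place_of(w,q)])
for q,h in(('cover',.012),('case',.055)): print(region_yaw(w,T,q,h))
E
```

```text
[[ 0.994 -0.111  0.     0.519]
 [-0.111 -0.994 -0.    -0.116]
 [ 0.     0.    -1.     0.195]
 [ 0.     0.     0.     1.   ]] [-4.29533655e-01  4.02674065e-01  1.66533787e+00 -2.49314506e-04
  1.07313073e+00  1.25308415e+00] 0.0004372104947507506 2.5667
[[ 0.001 -0.969 -0.248  0.067]
 [ 1.     0.001  0.001  0.001]
 [-0.    -0.248  0.969 -0.189]
 [ 0.     0.     0.     1.   ]] [[329.22225744   0.         324.5339881 ]
 [  0.         329.22225744 197.04423762]
 [  0.           0.           1.        ]]
case [([0.473, 0.157, 0.017], 0.41)]
tray_front [([0.472, 0.157, 0.015], 0.71)]
cover [([0.674, -0.242, -0.0], 0.8), ([0.609, -0.092, 0.004], 0.75), ([0.448, -0.13, -0.003], 0.75), ([0.466, 0.015, 0.001], 0.74)]
cover_grip [([0.678, -0.239, 0.029], 0.93), ([0.473, 0.018, 0.026], 0.76), ([0.613, -0.097, 0.026], 0.74), ([0.45, -0.129, 0.03], 0.73)]
[(0.87, 473, 14, 100, 68, 60.6, array([215., 213.])), (0.81, 656, -238, 115, 57, 83.7, array([430.,  22.])), (0.68, 463, -124, 75, 65, 42.7, array([334., 212.])), (0.59, 607, -95, 100, 68, 14.2, array([295.,  94.]))]
[(0.64, 559, 130, 126, 162, -6.3, array([ 71., 157.])), (0.21, 605, -99, 89, 62, 14.2, array([295.,  93.]))]
```

View pics/w1.png

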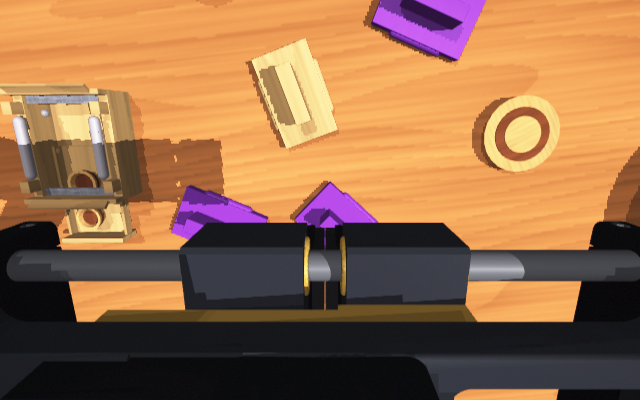

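The wooden cover is at pixel (293,93), yaw about 14°. The case is at (75,150), yaw about -6.5°, with its tray front at (97,237). Next I go in front of the tray and lower the closed fingers.

Request:
servo_tool(rows=[1,-0.015,-0.0334,0,0,1,-0.015,-0.0334,0,0,1,-0.015,-0.0334,0,0,1,-0.015,-0.0334,0,0,1,-0.015,-0.0334,0,0])

```text
time: 3.33
position: [0.4626, 0.0572, 0.1953]
tool_rot: [0.998, -0.06, 0.0, -0.0]
ft_force: [0.6, -0.1, 0.3]
grip_width: 0.0004
grip_force: 0.0
```

Request:
servo_tool(rows=[1,-0.015,-0.0334,0,0,1,-0.015,-0.0334,0,0,1,-0.015,-0.0334,0,0,1,0,0,0.03,0,1,0,0,0.03,0])

```text
time: 3.75
position: [0.4316, 0.1633, 0.1363]
tool_rot: [0.998, -0.057, 0.003, -0.001]
ft_force: [0.1, -0.2, -0.3]
grip_width: 0.0004
grip_force: 0.0
```

Request:
servo_tool(rows=[1,0,0,0.03,0,1,0,0,0.03,0,1,0,0,0.03,0,1,0,0,0.027,0,1,0,0,0,0])

```text
time: 4.17
position: [0.4274, 0.1603, 0.0143]
tool_rot: [0.998, -0.059, -0.004, 0.001]
ft_force: [-0.4, 0.4, -0.0]
grip_width: 0.0009
grip_force: 0.0
```

```bash
python3 - <<'E'
from h import *
T,o=pose();print(T[:3].round(3),o['ft_force'].round(1) if hasattr(o['ft_force'],'round') else o['ft_force'])
w=robot.camera('wrist');save(w,'w2.png')
for q in['case','case_seat','tray_front']:
    print(q,[(np.round(d['at'],3).tolist(),round(d['score'],2)) for d in robot.place_of(w,q)])
print(region_yaw(w,T,'case',.055))
E
```

```text
[[ 0.993 -0.118 -0.009  0.427]
 [-0.118 -0.993 -0.001  0.16 ]
 [-0.009  0.002 -1.     0.014]] [-0.4  0.4 -0. ]
case [([0.471, 0.156, 0.016], 0.58)]
case_seat []
tray_front [([0.471, 0.157, 0.018], 0.6)]
[(0.92, 507, 153, 94, 63, 83.3, array([317.,  65.]))]
```

View pics/w2.png

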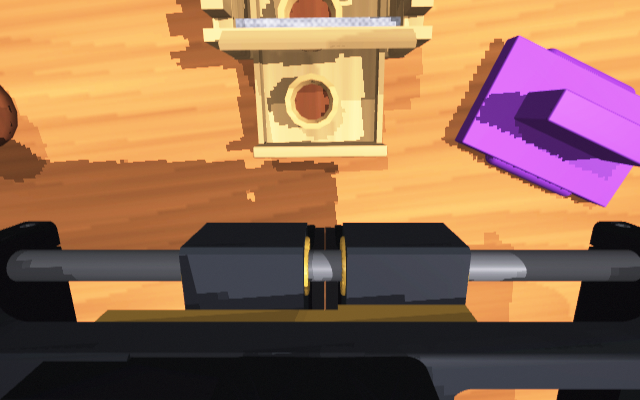

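The panel (px 255–387, row 152) is square to and centred on the fingers. Pushing.

Request:
servo_tool(rows=[1,0.015,0,0,0,1,0.015,0,0,0,1,0.01,0,0,0,1,0.01,0,0,0,1,0.01,0,0,0])

```text
time: 4.83
position: [0.491, 0.1545, 0.0193]
tool_rot: [0.998, -0.058, 0.001, -0.0]
ft_force: [0.5, 0.7, -0.0]
grip_width: 0.0002
grip_force: 0.0
```

Request:
servo_tool(rows=[1,0.005,0,0,0,1,0.005,0,0,0,1,0.003,0,0,0,1,0.003,0,0,0,1,0,0,0,0])

```text
time: 5.25
position: [0.5061, 0.1527, 0.018]
tool_rot: [0.998, -0.058, 0.0, -0.0]
ft_force: [0.4, -0.2, 0.7]
grip_width: 0.0007
grip_force: 0.0
```

Request:
servo_tool(rows=[1,0.002,0,0,0,1,0.002,0,0,0,1,0.002,0,0,0,1,0,0,0,0,1,0,0,0,0])

```text
time: 5.67
position: [0.5096, 0.1522, 0.0179]
tool_rot: [0.998, -0.058, -0.002, 0.0]
ft_force: [-3.6, 1.1, 2.0]
grip_width: 0.0003
grip_force: 2.1
```

Request:
servo_tool(rows=[1,0.002,0,0,0,1,0.002,0,0,0,1,0,0,0,0])

```text
time: 5.92
position: [0.5098, 0.1521, 0.0177]
tool_rot: [0.998, -0.058, -0.006, 0.0]
ft_force: [-9.4, 3.3, 7.0]
grip_width: 0.0002
grip_force: 5.0
```

Request:
servo_tool(rows=[1,0.002,0,0,0,1,0.002,0,0,0,1,0,0,0,0])

```text
time: 6.17
position: [0.5097, 0.152, 0.0176]
tool_rot: [0.998, -0.058, -0.01, 0.0]
ft_force: [-15.1, 4.2, 10.9]
grip_width: 0.0005
grip_force: 7.6
```

Request:
servo_tool(rows=[1,0.002,0,0,0,1,0.002,0,0,0,1,0,0,0,0])

```text
time: 6.42
position: [0.5096, 0.1519, 0.0174]
tool_rot: [0.998, -0.058, -0.014, 0.001]
ft_force: [-19.2, 6.0, 16.0]
grip_width: 0.0004
grip_force: 10.3
```

Firm stop, with 19 N and no movement. Next I back off, rise and check the tray.

Request:
servo_tool(rows=[1,-0.03,0,0,0,1,-0.03,0,0,0,1,0,0,-0.035,0,1,0,0,-0.035,0,1,0,0,-0.035,0])

```text
time: 6.83
position: [0.4644, 0.1576, 0.1241]
tool_rot: [0.998, -0.058, 0.001, 0.0]
ft_force: [1.0, -0.1, 0.4]
grip_width: 0.0005
grip_force: 0.0
```

Request:
servo_tool(rows=[-1,0,0,-0.035,0,-1,0,0,-0.035,0,-1,0,0,0,0])

```text
time: 7.08
position: [0.4706, 0.1582, 0.2002]
tool_rot: [0.998, -0.058, 0.009, -0.001]
ft_force: [-0.2, 0.6, -0.7]
grip_width: 0.0132
grip_force: 0.0
```

```bash
python3 - <<'E'
from h import *
T,o=pose();print(T[:3].round(3),o['ft_force'])
w=robot.camera('wrist');save(w,'w3.png')
for q in['case','case_seat','tray_front']:
    print(q,[(np.round(d['at'],3).tolist(),round(d['score'],2)) for d in robot.place_of(w,q)])
print(region_yaw(w,T,'case',.055))
E
```

```text
[[ 0.993 -0.116  0.018  0.471]
 [-0.116 -0.993  0.001  0.158]
 [ 0.018 -0.004 -1.     0.2  ]] [-0.23263665  0.60614014 -0.71466576]
case [([0.58, 0.142, -0.003], 0.81), ([0.61, -0.092, 0.004], 0.67)]
case_seat []
tray_front [([0.472, 0.153, 0.016], 0.67)]
[(0.58, 558, 147, 94, 165, -6.2, array([325.,  84.]))]
```

View pics/w3.png

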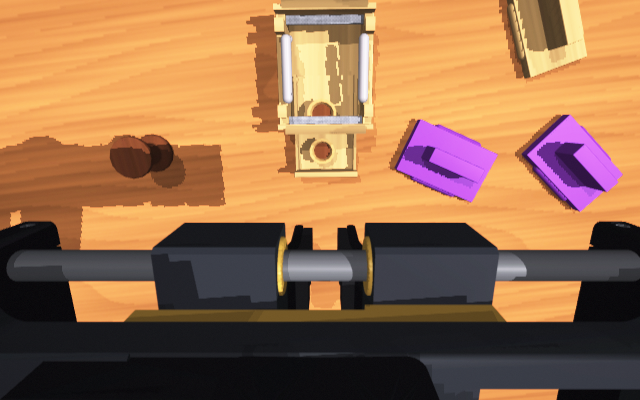

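The tray front is still at pixel (326,172), about 0.472, so the tray is out again. I'll redo the push and check it with the camera while holding.

Request:
servo_tool(rows=[1,-0.025,0,0,0,1,-0.015,0,0.03,0,1,0,0,0.035,0,1,0,0,0.035,0,1,0,0,0.035,0])

```text
time: 7.75
position: [0.4234, 0.1622, 0.056]
tool_rot: [0.998, -0.058, -0.0, 0.0]
ft_force: [0.6, 0.1, -0.4]
grip_width: 0.015
grip_force: 0.0
```

Request:
servo_tool(rows=[1,0,0,0.035,0,1,0,0,0.01,0,1,0,0,0,0,1,0.01,0,0,0,1,0.01,0,0,0])

```text
time: 8.17
position: [0.4448, 0.1599, 0.0132]
tool_rot: [0.998, -0.058, -0.0, 0.0]
ft_force: [1.0, -0.8, 0.2]
grip_width: 0.0007
grip_force: 0.0
```

Request:
servo_tool(rows=[1,0.01,0,0,0,1,0.005,0,0,0,1,0.005,0,0,0,1,0.005,0,0,0,1,0,0,0,0])

```text
time: 8.58
position: [0.471, 0.1569, 0.0138]
tool_rot: [0.998, -0.058, 0.002, -0.0]
ft_force: [-0.4, -0.1, 0.2]
grip_width: 0.0006
grip_force: 0.0
```

```bash
python3 - <<'E'
from h import *
T,o=pose();print(T[:3].round(3),o['ft_force'])
w=robot.camera('wrist');save(w,'w4.png')
for q in['tray_front']:
    print(q,[(np.round(d['at'],3).tolist(),round(d['score'],2)) for d in robot.place_of(w,q)])
E
```

```text
[[ 0.993 -0.117  0.003  0.471]
 [-0.117 -0.993  0.     0.157]
 [ 0.003 -0.001 -1.     0.014]] [-0.41259882 -0.10625204  0.22897719]
tray_front [([0.472, 0.156, 0.018], 0.9)]
```

View pics/w4.png

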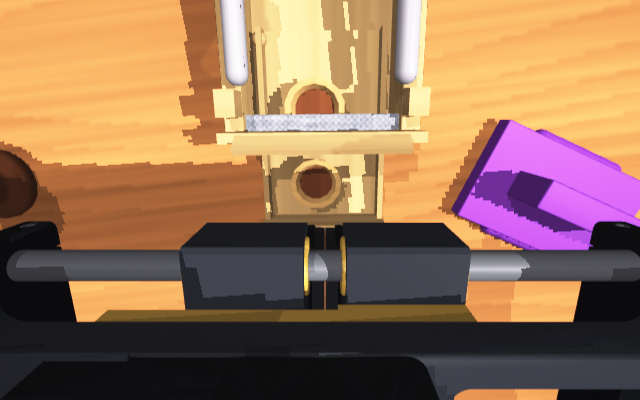

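```bash
cat >> h.py <<'E'
def cast(p,T,px,h):
    C=T@p['mount'];r=C[:3,:3]@np.linalg.inv(p['intrinsics'])@np.r_[px,1.]
    return C[:3,3]+r*((h-C[2,3])/r[2])
E
python3 - <<'E'
from h import *
T,o=pose();w=robot.camera('wrist')
print(cast(w,T,(323,216),.032),cast(w,T,(323,222),.003))
print('lip',cast(w,T,(323,150),.055))
T2=T.copy();T2[:3,3]=.427,.16,.014
print('w2 panel',cast(w,T2,(319,148),.032),'lip',cast(w,T2,(319,42),.055))
C=T@w['mount']
for X in([.471,.157,.014],[.481,.156,.02],[.481,.156,.06]):
  c=np.linalg.inv(C)@np.r_[X,1];print((w['intrinsics']@c[:3]/c[2])[:2])
E
```

```text
[0.48135853 0.15502578 0.032     ] [0.46822801 0.15668625 0.003     ]
lip [0.51930935 0.15048391 0.055     ]
w2 panel [0.47604139 0.15582322 0.032     ] lip [0.52179688 0.14995498 0.055     ]
[321.87440594 223.57303113]
[321.48837864 210.48436118]
[320.73843868 235.38301482]
```

Request:
servo_tool(rows=[1,0.005,0,0,0,1,0.005,0,0,0,1,0.005,0,0,0,1,0.005,0,0,0,1,0,0,0,0])

```text
time: 9.15
position: [0.491, 0.1546, 0.0132]
tool_rot: [0.998, -0.058, 0.001, -0.0]
ft_force: [0.4, -0.9, -0.2]
grip_width: 0.0004
grip_force: 0.0
```

```bash
python3 - <<'E'
from h import *
T,o=pose();print(T[:3,3],o['ft_force'])
w=robot.camera('wrist');save(w,'w5.png')
print([(np.round(d['at'],3).tolist(),round(d['score'],2)) for d in robot.place_of(w,'tray_front')])
E
```

```text
[0.49103003 0.15460675 0.01324478] [ 0.42337617 -0.8513317  -0.23357149]
[]
```

View pics/w5.png

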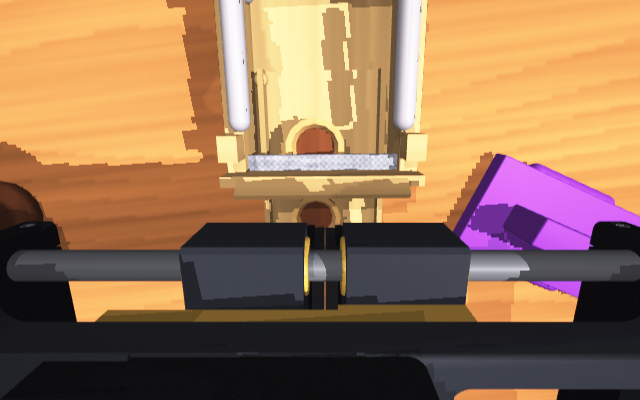

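```bash
python3 - <<'E'
from h import *
w=robot.camera('wrist')
print(w['mount'].round(4))
def TT(p,r): 
    T=np.eye(4);T[:3,:3]=R.from_quat(r).as_matrix();T[:3,3]=p;return T
P={'w2':TT([.427,.160,.0143],[.998,-.059,-.004,.001]),'w3':TT([.471,.158,.2],[.998,-.058,.009,-.001]),'w4':TT([.471,.157,.0138],[.998,-.058,.002,0]),'w5':TT([.491,.1546,.0132],[.998,-.058,.001,0])}
for n,px,h in[('w2',(313,101),.03),('w3',(322,150),.03),('w4',(317,183),.03),('w2',(320,152),.032),('w3',(326,174),.032),('w4',(323,217),.032),('w2',(320,23),.036),('w3',(320,120),.036),('w4',(320,123),.036),('w5',(320,162),.036),
 ('w2',(320,42),.051),('w4',(320,150),.051),('w5',(320,192),.051)]:
    print(n,px,cast(w,P[n],px,h)[:2].round(4))
import sys
for n in['w4','w5']:
    im=cv2.imread(f'pics/{n}.png')[60:230,260:390];cv2.imwrite(f'pics/c{n}.png',im)
cv2.imwrite('pics/cc.png',cv2.resize(np.hstack([cv2.imread('pics/cw4.png'),cv2.imread('pics/cw5.png')]),None,fx=3,fy=3))
E
```

```text
[[ 1.300e-03 -9.688e-01 -2.478e-01  6.680e-02]
 [ 1.000e+00  1.100e-03  6.000e-04  1.200e-03]
 [-3.000e-04 -2.478e-01  9.688e-01 -1.894e-01]
 [ 0.000e+00  0.000e+00  0.000e+00  1.000e+00]]
w2 (313, 101) [0.4998 0.156 ]
w3 (322, 150) [0.5017 0.1563]
w4 (317, 183) [0.5013 0.1562]
w2 (320, 152) [0.4741 0.1555]
w3 (326, 174) [0.4753 0.155 ]
w4 (323, 217) [0.4826 0.1551]
w2 (320, 23) [0.5335 0.1483]
w3 (320, 120) [0.5335 0.1546]
w4 (320, 123) [0.5325 0.1508]
w5 (320, 162) [0.5334 0.1507]
w2 (320, 42) [0.5227 0.1494]
w4 (320, 150) [0.5208 0.152 ]
w5 (320, 192) [0.5213 0.1519]
```

View pics/cc.png

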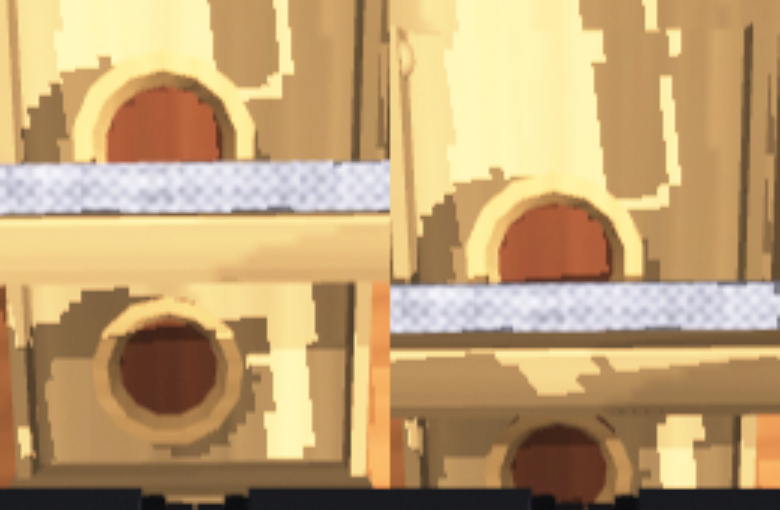

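```bash
python3 - <<'E'
from h import *
s=robot.camera('scene');t=robot.camera('top')
a=cv2.resize(s['pixels'][130:240,320:450],None,fx=3,fy=3,interpolation=2)
b=cv2.resize(t['pixels'][170:280,230:330],None,fx=3,fy=3,interpolation=2)
cv2.imwrite('pics/st.png',cv2.cvtColor(np.hstack([a,b]),cv2.COLOR_RGB2BGR))
for p in(s,t):
    print([(np.round(d['at'],3).tolist(),round(d['score'],2)) for d in robot.place_of(p,'tray_front')])
    K=p['intrinsics']
    for X in([.491,.1546,.013],[.491,.1546,.08],[.472,.158,.032]): print(cv2.projectPoints(np.array([X]),p['rvec'],p['tvec'],K,None)[0].ravel())
E
```

```text
[([0.472, 0.158, 0.015], 0.73), ([0.583, 0.148, -0.002], 0.3)]
[374.19128218 188.66208179]
[376.4683953  167.61235364]
[375.35373629 179.15520051]
[]
[273.74990919 251.22683362]
[271.11145335 251.60720539]
[271.86727482 258.15704755]
```

View pics/st.png

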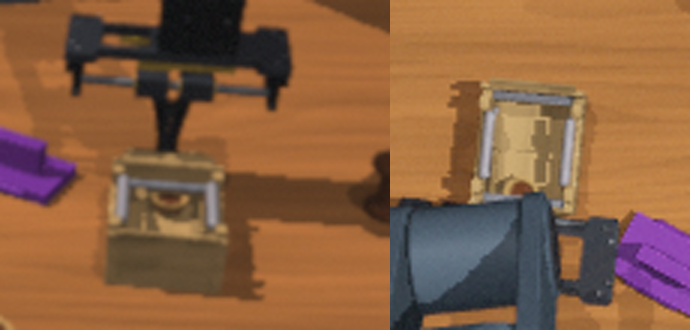

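The scene view shows the fingers (crop x≈170) just behind the case's near end. They are inside the space where the tray is drawn, yet there's no contact. I'll probe downward at the apparent panel position (x≈0.475, z≈0.032) to see whether the tray is really there.

Request:
servo_tool(rows=[1,0,0,-0.035,0,1,0,0,0,0,1,-0.016,0,0,0,1,0,0,0,0,1,0,0,0.007,0])

```text
time: 9.92
position: [0.4731, 0.1568, 0.0419]
tool_rot: [0.998, -0.058, 0.001, -0.0]
ft_force: [0.4, 0.1, 0.2]
grip_width: 0.0004
grip_force: 0.0
```

Request:
servo_tool(rows=[1,0,0,0.005,0,1,0,0,0.004,0,1,0,0,0.004,0,1,0,0,0,0])

```text
time: 10.25
position: [0.4727, 0.1564, 0.0269]
tool_rot: [0.998, -0.058, -0.001, 0.0]
ft_force: [-0.7, 0.5, -0.2]
grip_width: 0.0004
grip_force: 0.0
```

No contact there, so the tray isn't physically where the pictures draw it. That fits the tray being home, since the hard stop came exactly 64 mm from the case centre. I'll press once more low on the face to confirm.

Request:
servo_tool(rows=[1,0,0,0.01,0,1,0.015,0,0,0,1,0.01,0,0,0,1,0.005,0,0,0,1,0.003,0,0,0])

```text
time: 10.67
position: [0.5073, 0.1526, 0.018]
tool_rot: [0.998, -0.058, 0.001, -0.0]
ft_force: [-1.6, 1.0, 0.0]
grip_width: 0.0003
grip_force: 0.0
```

Request:
servo_tool(rows=[1,0.003,0,0,0,1,0.003,0,0,0,1,0.003,0,0,0,1,0.003,0,0,0,1,0,0,0,0])

```text
time: 11.08
position: [0.5096, 0.152, 0.0177]
tool_rot: [0.998, -0.058, -0.008, 0.0]
ft_force: [-9.8, 2.7, 7.1]
grip_width: 0.0005
grip_force: 5.2
```

```bash
python3 - <<'E'
from h import *
T,o=pose();print(T[:3,3],o['ft_force'],o['moment'])
w=robot.camera('wrist');save(w,'w6.png')
# rear basket vs felt rows: compare column profile
for n in('w4','w5','w6'):
    im=cv2.imread(f'pics/{n}.png').astype(int); print(n,[tuple(im[r,316]) [::-1] for r in range(80,224,8)])
E
```

```text
[0.50960222 0.1519821  0.01766419] [-9.78745754  2.70864412  7.10914926] [0.52122072 1.68799874 0.00571263]
w4 [(np.int64(254), np.int64(240), np.int64(162)), (np.int64(174), np.int64(116), np.int64(70)), (np.int64(173), np.int64(92), np.int64(57)), (np.int64(170), np.int64(92), np.int64(56)), (np.int64(171), np.int64(92), np.int64(56)), (np.int64(216), np.int64(217), np.int64(228)), (np.int64(215), np.int64(213), np.int64(227)), (np.int64(247), np.int64(218), np.int64(146)), (np.int64(244), np.int64(213), np.int64(140)), (np.int64(234), np.int64(195), np.int64(128)), (np.int64(251), np.int64(222), np.int64(138)), (np.int64(111), np.int64(59), np.int64(36)), (np.int64(92), np.int64(50), np.int64(33)), (np.int64(90), np.int64(49), np.int64(33)), (np.int64(91), np.int64(49), np.int64(34)), (np.int64(167), np.int64(124), np.int64(73)), (np.int64(143), np.int64(108), np.int64(69)), (np.int64(122), np.int64(94), np.int64(60))]
w5 [(np.int64(254), np.int64(239), np.int64(170)), (np.int64(253), np.int64(239), np.int64(170)), (np.int64(253), np.int64(238), np.int64(169)), (np.int64(253), np.
[... 803 characters left out ...]
t64(169)), (np.int64(244), np.int64(214), np.int64(139)), (np.int64(253), np.int64(238), np.int64(167)), (np.int64(253), np.int64(237), np.int64(167)), (np.int64(253), np.int64(237), np.int64(168)), (np.int64(253), np.int64(237), np.int64(167)), (np.int64(253), np.int64(237), np.int64(167)), (np.int64(253), np.int64(237), np.int64(166)), (np.int64(172), np.int64(126), np.int64(76)), (np.int64(89), np.int64(49), np.int64(33)), (np.int64(88), np.int64(49), np.int64(32)), (np.int64(88), np.int64(48), np.int64(33)), (np.int64(130), np.int64(129), np.int64(141)), (np.int64(97), np.int64(97), np.int64(105)), (np.int64(126), np.int64(96), np.int64(63)), (np.int64(184), np.int64(143), np.int64(91))]
```

Request:
servo_tool(rows=[1,-0.035,0,0,0,1,-0.035,0,0,0,1,-0.01,0,0,0,1,0,0,0.007,0,1,0,0,0.004,0])

```text
time: 11.55
position: [0.4394, 0.1609, 0.007]
tool_rot: [0.998, -0.058, 0.001, -0.0]
ft_force: [0.2, -0.6, -0.2]
grip_width: 0.0002
grip_force: 0.0
```

Request:
servo_tool(rows=[1,0,0,0.002,0,1,0,0,0.002,0,1,0,0,0.002,0,1,0,0,0.002,0,1,0,0,0,0])

```text
time: 11.97
position: [0.4387, 0.1605, -0.0013]
tool_rot: [0.998, -0.058, -0.0, 0.0]
ft_force: [0.0, 0.5, -0.2]
grip_width: 0.0003
grip_force: 0.0
```

```bash
python3 - <<'E'
from h import *
T,o=pose();print(T[:3,3],o['ft_force'],o['moment'])
w=robot.camera('wrist');save(w,'w7.png')
print([(np.round(d['at'],3).tolist(),round(d['score'],2)) for d in robot.place_of(w,'tray_front')])
im=cv2.imread('pics/w2.png').astype(int);im7=cv2.imread('pics/w7.png').astype(int)
print(abs(im-im7)[0:220].mean(), T[:3,3])
s=robot.camera('scene')
for X in([.52,.153,.059],[.52,.153,.051]): print(cv2.projectPoints(np.array([X]),s['rvec'],s['tvec'],s['intrinsics'],None)[0].ravel())
E
```

```text
[ 0.43874421  0.16049186 -0.00131649] [ 0.04667091  0.51673586 -0.21432797] [ 0.02437373  0.07135386 -0.0007366 ]
[([0.47, 0.155, 0.017], 0.59)]
32.22130445075758 [ 0.43874421  0.16049186 -0.00131649]
[376.26925716 180.11215625]
[375.98675442 182.67869047]
```

Reported z is below 0 with no table contact, so the fingertips may be higher than reported. I'll keep lowering to find the table.

Request:
servo_tool(rows=[1,0,0,0.003,0,1,0,0,0.003,0,1,0,0,0,0])

```text
time: 12.37
position: [0.4379, 0.1606, -0.0073]
tool_rot: [0.998, -0.058, -0.0, 0.0]
ft_force: [0.1, 0.0, -0.5]
grip_width: 0.0003
grip_force: 0.0
```

Request:
servo_tool(rows=[1,0,0,0.003,0,1,0,0,0.003,0,1,0,0,0,0])

```text
time: 12.62
position: [0.4379, 0.1606, -0.0134]
tool_rot: [0.998, -0.058, -0.0, 0.0]
ft_force: [0.0, 0.6, 0.2]
grip_width: 0.0003
grip_force: 0.0
```

```bash
python3 - <<'E'
from h import *
T,o=pose();print(T[:3].round(4),o['q'],o['ft_force'])
s=robot.camera('scene');w=robot.camera('wrist')
a=cv2.resize(s['pixels'][130:200,330:430],None,fx=4,fy=4,interpolation=2)
b=cv2.resize(w['pixels'],(400,250))
a=np.vstack([a,np.zeros((20,400,3),np.uint8),b])
cv2.imwrite('pics/z.png',cv2.cvtColor(a,cv2.COLOR_RGB2BGR))
for z in(-.007,.02,.04,.07): print(z,cv2.projectPoints(np.array([[.438,.1605,z]]),s['rvec'],s['tvec'],s['intrinsics'],None)[0].ravel())
E
```

```text
[[ 9.932e-01 -1.163e-01 -9.000e-04  4.379e-01]
 [-1.163e-01 -9.932e-01 -1.000e-04  1.606e-01]
 [-9.000e-04  2.000e-04 -1.000e+00 -1.340e-02]] [1.11196377e-01 7.07204243e-01 1.97529077e+00 9.60716610e-06
 4.60010511e-01 1.79857972e+00] [0.02845484 0.62934828 0.18381223]
-0.007 [373.76853703 184.37433051]
0.02 [374.61938487 176.40096998]
0.04 [375.26425455 170.3578466 ]
0.07 [376.25577508 161.06623148]
```

Request:
servo_tool(rows=[1,0,0,0.003,0,1,0,0,0.003,0,1,0,0,0,0])

```text
time: 12.97
position: [0.438, 0.1606, -0.0193]
tool_rot: [0.998, -0.058, -0.0, 0.0]
ft_force: [-0.4, 0.7, -0.6]
grip_width: 0.0005
grip_force: 0.0
```

Request:
servo_tool(rows=[1,0,0,0.003,0,1,0,0,0.003,0,1,0,0,0,0])

```text
time: 13.22
position: [0.4379, 0.1606, -0.0254]
tool_rot: [0.998, -0.058, -0.0, 0.0]
ft_force: [0.9, 0.7, 0.6]
grip_width: 0.0007
grip_force: 0.0
```

Request:
servo_tool(rows=[1,0,0,0.003,0,1,0,0,0.003,0,1,0,0,0,0])

```text
time: 13.47
position: [0.4384, 0.1607, -0.0272]
tool_rot: [0.998, -0.058, 0.001, -0.0]
ft_force: [-4.5, -0.7, 39.2]
grip_width: 0.0003
grip_force: 19.4
```

The table contact came at reported z = -0.027, so the tips sit about 27 mm higher than reported. The earlier pushes passed over the tray panel and hit the case lip. I'll redo the push with the tip truly about 21 mm up (reported -0.006), which overlaps the panel and keeps the gripper body clear of the lip.

Request:
servo_tool(rows=[1,0,0,-0.015,0,1,0,0,-0.0105,0,1,0.01,0,0,0,1,0.01,0,0,0,1,0,0,0,0])

```text
time: 13.88
position: [0.4622, 0.1582, -0.0055]
tool_rot: [0.998, -0.059, 0.002, -0.0]
ft_force: [1.4, -0.4, -0.7]
grip_width: 0.0005
grip_force: 0.0
```

Request:
servo_tool(rows=[1,0.01,0,0,0,1,0.01,0,0,0,1,0.005,0,0,0,1,0.005,0,0,0,1,0,0,0,0])

```text
time: 14.3
position: [0.4895, 0.1546, -0.0057]
tool_rot: [0.998, -0.058, 0.001, -0.0]
ft_force: [0.5, 0.7, -0.1]
grip_width: 0.0005
grip_force: 0.0
```

```bash
python3 - <<'E'
from h import *
T,o=pose();print(T[:3,3].round(4),o['ft_force'])
w=robot.camera('wrist');save(w,'w8.png')
im=w['pixels'].astype(int)
print([(r,im[r,316].tolist()) for r in range(80,224,8)])
E
```

```text
[ 0.4895  0.1546 -0.0057] [ 0.45625235  0.70681113 -0.09276495]
[(80, [175, 93, 57]), (88, [175, 92, 57]), (96, [172, 91, 57]), (104, [173, 93, 58]), (112, [207, 157, 94]), (120, [254, 234, 155]), (128, [240, 203, 133]), (136, [250, 228, 156]), (144, [253, 236, 160]), (152, [148, 105, 64]), (160, [235, 233, 242]), (168, [197, 197, 211]), (176, [131, 100, 65]), (184, [250, 229, 155]), (192, [233, 191, 123]), (200, [175, 136, 89]), (208, [101, 77, 51]), (216, [118, 91, 59])]
```

The tray is now moving: the baskets have shifted relative to the felt. On to home.

Request:
servo_tool(rows=[1,0.005,0,0,0,1,0.005,0,0,0,1,0.003,0,0,0,1,0,0,0,0])

```text
time: 14.68
position: [0.502, 0.1533, -0.0053]
tool_rot: [0.998, -0.058, 0.001, -0.0]
ft_force: [-0.1, 0.2, -0.2]
grip_width: 0.0005
grip_force: 0.0
```

Request:
servo_tool(rows=[1,0.002,0,0,0,1,0.002,0,0,0,1,0,0,0,0])

```text
time: 14.93
position: [0.5053, 0.1529, -0.0052]
tool_rot: [0.998, -0.058, 0.0, -0.0]
ft_force: [0.0, 0.1, 0.4]
grip_width: 0.0004
grip_force: 0.1
```

Request:
servo_tool(rows=[1,0.002,0,0,0,1,0.002,0,0,0,1,0,0,0,0])

```text
time: 15.18
position: [0.507, 0.1525, -0.0054]
tool_rot: [0.998, -0.058, -0.002, 0.0]
ft_force: [-4.5, 1.4, 2.2]
grip_width: 0.0006
grip_force: 2.1
```

Request:
servo_tool(rows=[1,0.002,0,0,0,1,0.002,0,0,0,1,0,0,0,0])

```text
time: 15.43
position: [0.5068, 0.1523, -0.0057]
tool_rot: [0.998, -0.058, -0.006, 0.0]
ft_force: [-9.4, 3.2, 5.9]
grip_width: 0.0008
grip_force: 4.8
```

Request:
servo_tool(rows=[1,0.002,0,0,0,1,0.002,0,0,0,1,0,0,0,0])

```text
time: 15.68
position: [0.5066, 0.1521, -0.006]
tool_rot: [0.998, -0.058, -0.01, 0.001]
ft_force: [-14.3, 4.1, 10.0]
grip_width: 0.0007
grip_force: 7.4
```

Request:
servo_tool(rows=[1,-0.025,0,0,0,1,-0.025,0,0,0,1,0,0,-0.035,0,1,0,0,-0.035,0,1,0,0,-0.035,0])

```text
time: 16.1
position: [0.4675, 0.1572, 0.1005]
tool_rot: [0.998, -0.058, 0.0, 0.0]
ft_force: [0.2, 0.3, -0.6]
grip_width: 0.0006
grip_force: 0.0
```

Request:
servo_tool(rows=[-1,0,0,-0.035,0,-1,0,0,-0.035,0,-1,0,0,0,0,-1,0,0,0,0])

```text
time: 16.43
position: [0.4701, 0.1574, 0.1722]
tool_rot: [0.998, -0.058, 0.004, -0.001]
ft_force: [-0.1, -0.4, -0.9]
grip_width: 0.0195
grip_force: 0.0
```

```bash
python3 - <<'E'
from h import *
T,o=pose();print(T[:3].round(4),o['ft_force'])
w=robot.camera('wrist');t=robot.camera('top');s=robot.camera('scene')
for p in(w,t,s):
  for q in('tray_front','case','case_seat'): print(q,[(np.round(d['at'],3).tolist(),round(d['score'],2)) for d in robot.place_of(p,q)])
print(region_yaw(w,T,'case',.055))
b=cv2.resize(t['pixels'][170:280,230:400],None,fx=3.76,fy=3.0)
a=np.vstack([w['pixels'][:240],cv2.resize(b,(640,330))]);cv2.imwrite('pics/v.png',cv2.cvtColor(a,cv2.COLOR_RGB2BGR))
E
```

```text
[[ 9.932e-01 -1.163e-01  8.900e-03  4.701e-01]
 [-1.163e-01 -9.932e-01  5.000e-04  1.574e-01]
 [ 8.800e-03 -1.500e-03 -1.000e+00  1.722e-01]] [-0.09864884 -0.36961003 -0.86364204]
tray_front [([0.517, 0.149, 0.017], 0.6), ([0.612, -0.098, 0.023], 0.45)]
case [([0.576, 0.143, -0.002], 0.77)]
case_seat []
tray_front [([0.517, 0.152, 0.019], 0.6)]
case [([0.583, 0.148, -0.002], 0.59)]
case_seat []
tray_front [([0.52, 0.153, 0.014], 0.87)]
case [([0.582, 0.15, -0.002], 0.57)]
case_seat [([0.58, 0.145, 0.034], 0.44)]
[(0.8, 573, 145, 94, 112, -6.2, array([323.,  65.]))]
```

View pics/v.png

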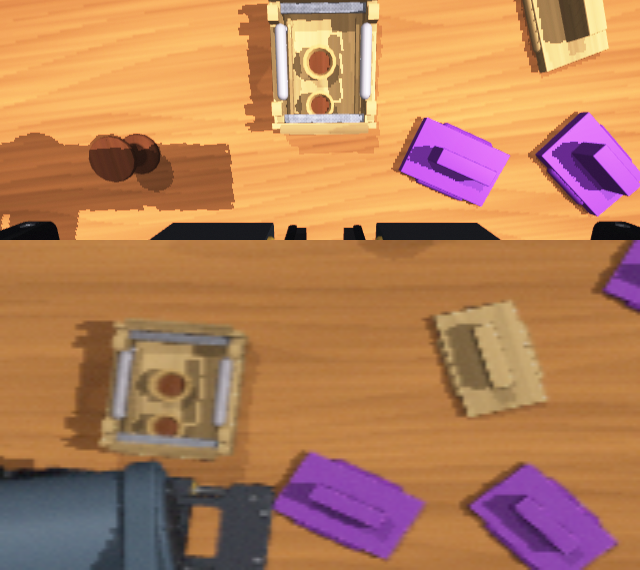

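The tray is home: the front is flush at about (325,130) in the upper wrist crop and both baskets are inside. Now on to the wooden cover, lining up with its yaw of about 14°.

Request:
servo_tool(rows=[-1,0,0,0,-7,-1,0,0,0,-7,-1,0,0,0,-7,-1,-0.0022,0.0346,0,0,-1,-0.0022,0.0346,0,0])

```text
time: 17.5
position: [0.4797, 0.0898, 0.1697]
tool_rot: [0.992, 0.127, 0.0, -0.0]
ft_force: [-0.1, -0.5, 0.9]
grip_width: 0.0865
grip_force: 0.0
```

Request:
servo_tool(rows=[-1,-0.0022,0.0346,0,0,-1,-0.0022,0.0346,0,0,-1,-0.0022,0.0346,0,0,-1,-0.0022,0.0346,0,0,-1,-0.0022,0.0346,0,0])

```text
time: 17.92
position: [0.5121, -0.0829, 0.1697]
tool_rot: [0.992, 0.125, 0.0, 0.0]
ft_force: [0.5, -0.3, -0.7]
grip_width: 0.0871
grip_force: 0.0
```

Request:
servo_tool(rows=[-1,-0.0022,0.0346,0,0,-1,0,0,0,0,-1,0,0,0,0])

```text
time: 18.17
position: [0.5189, -0.1172, 0.1695]
tool_rot: [0.992, 0.123, 0.0, 0.0]
ft_force: [0.1, 1.2, -0.3]
grip_width: 0.0875
grip_force: 0.0
```

```bash
python3 - <<'E'
from h import *
T,o=pose();print(T[:3].round(4),o['grip_width'])
w=robot.camera('wrist');save(w,'c1.png')
for q in('cover','cover_grip'): print(q,[(np.round(d['at'],3).tolist(),round(d['score'],2)) for d in robot.place_of(w,q)])
for h in (.012,): print(region_yaw(w,T,'cover',h))
# roller midpoint from the previous wrist picture (v.png)
T2=np.eye(4);T2[:3,:3]=np.array([[.9932,-.1163,.0089],[-.1163,-.9932,.0005],[.0088,-.0015,-1]]);T2[:3,3]=.4701,.1574,.1722
for px in((281,62),(372,62),(320,127),(320,5)): print(px,cast(w,T2,px,.0485).round(4))
# bar top: dark/bright segmentation for the wooden cover -> whole-colour mask
E
```

```text
[[ 9.698e-01  2.438e-01  5.000e-04  5.189e-01]
 [ 2.438e-01 -9.698e-01 -1.000e-04 -1.172e-01]
 [ 4.000e-04  2.000e-04 -1.000e+00  1.695e-01]] 0.08745025392050419
cover [([0.466, 0.018, 0.001], 0.89), ([0.452, -0.128, -0.003], 0.79), ([0.611, -0.089, 0.005], 0.74), ([0.674, -0.243, 0.002], 0.6)]
cover_grip [([0.469, 0.017, 0.024], 0.69), ([0.613, -0.096, 0.025], 0.68), ([0.673, -0.239, 0.026], 0.59), ([0.448, -0.129, 0.029], 0.58)]
[(0.84, 607, -95, 100, 69, 13.3, array([324.,  85.])), (0.67, 459, -123, 81, 69, 40.3, array([317., 225.])), (0.62, 672, -240, 102, 70, 62.3, array([483.,  55.])), (0.56, 472, 15, 100, 70, 60.0, array([194., 188.]))]
(281, 62) [0.5851 0.1822 0.0485]
(372, 62) [0.5758 0.1016 0.0485]
(320, 127) [0.5248 0.1544 0.0485]
(320, 5) [0.6265 0.1423 0.0485]
```

Request:
servo_tool(rows=[-1,0.03,0,0,0,-1,0.03,0,0,0,-1,0.031,0,0,0,-1,0,0,0.034,0,-1,0,0,0.034,0])

```text
time: 18.78
position: [0.6108, -0.0914, 0.1033]
tool_rot: [0.992, 0.127, 0.004, 0.002]
ft_force: [0.3, -0.0, -1.0]
grip_width: 0.0869
grip_force: 0.0
```

Request:
servo_tool(rows=[-1,0,0,0.034,0,-1,0,0,0.034,0,-1,0,0,0.024,0,-1,0,0,0.01,0,-1,0,0,0.009,0])

```text
time: 19.2
position: [0.6058, -0.0912, -0.0106]
tool_rot: [0.992, 0.126, -0.001, -0.001]
ft_force: [1.2, -0.4, 0.5]
grip_width: 0.0872
grip_force: 0.0
```

Request:
servo_tool(rows=[1,0,0,0,0,1,0,0,0,0,1,0,0,0,0,1,0,0,0,0,1,0,0,0,0], newtons=35)

```text
time: 19.62
position: [0.6076, -0.0932, -0.0079]
tool_rot: [0.992, 0.125, 0.001, 0.001]
ft_force: [0.3, 0.6, -0.5]
grip_width: 0.0616
grip_force: 0.0
```

Request:
servo_tool(rows=[1,0,0,0,0,1,0,0,0,0,1,0,0,0,0,1,0,0,0,0,1,0,0,0,0])

```text
time: 20.03
position: [0.6066, -0.0928, -0.0094]
tool_rot: [0.992, 0.125, -0.0, -0.0]
ft_force: [0.3, 0.3, 0.4]
grip_width: 0.0284
grip_force: 0.0
```

Request:
servo_tool(rows=[1,0,0,0,0,1,0,0,0,0,1,0,0,0,0])

```text
time: 20.28
position: [0.6067, -0.0929, -0.0094]
tool_rot: [0.992, 0.125, -0.0, 0.0]
ft_force: [0.4, 0.3, -0.0]
grip_width: 0.0159
grip_force: 35.0
```

Gripped, 15.9 mm wide. Next: lift, turn to the case's yaw and move just short of the case for a close look.

Request:
servo_tool(rows=[1,0,0,-0.03,0,1,0,0,-0.035,0,1,0,0,-0.035,0,1,0,0,-0.035,0,1,0,0,-0.035,0])

```text
time: 20.7
position: [0.6059, -0.0925, 0.1618]
tool_rot: [0.992, 0.125, -0.001, -0.0]
ft_force: [0.5, -0.1, -1.5]
grip_width: 0.0159
grip_force: 35.0
```

Request:
servo_tool(rows=[1,0,0,0,6.9,1,0,0,0,6.9,1,0,0,0,6.9,1,-0.0215,-0.0293,0,0,1,-0.0215,-0.0293,0,0])

```text
time: 21.12
position: [0.5707, -0.0306, 0.1603]
tool_rot: [0.998, -0.058, 0.0, 0.0]
ft_force: [0.3, 1.0, -1.7]
grip_width: 0.0153
grip_force: 35.0
```

Request:
servo_tool(rows=[1,-0.0215,-0.0293,0,0,1,-0.0215,-0.0293,0,0,1,-0.0215,-0.0293,0,0,1,-0.0215,-0.0293,0,0,1,-0.0215,-0.0293,0,0])

```text
time: 21.53
position: [0.4783, 0.129, 0.1605]
tool_rot: [0.998, -0.056, -0.0, -0.0]
ft_force: [0.4, 1.3, -2.2]
grip_width: 0.0158
grip_force: 35.0
```

Request:
servo_tool(rows=[1,-0.0215,-0.0293,0,0,1,0,0,0,0,1,0,0,0,0])

```text
time: 21.78
position: [0.46, 0.1608, 0.1605]
tool_rot: [0.999, -0.054, -0.001, 0.0]
ft_force: [1.0, -0.4, -1.1]
grip_width: 0.0155
grip_force: 35.0
```

```bash
python3 - <<'E'
from h import *
T,o=pose();print(T[:3].round(4),o['grip_width'],o['ft_force'])
w=robot.camera('wrist');save(w,'p1.png')
for q in('case','case_seat','tray_front','cover'): print(q,[(np.round(d['at'],3).tolist(),round(d['score'],2)) for d in robot.place_of(w,q)])
print(region_yaw(w,T,'case',.055),region_yaw(w,T,'cover',.15))
# rollers: grey-white (low saturation, bright) blobs
hsv=cv2.cvtColor(w['pixels'],cv2.COLOR_RGB2HSV)
m=((hsv[...,1]<60)&(hsv[...,2]>120)).astype(np.uint8);m[225:]=0
n,l,s,c=cv2.connectedComponentsWithStats(m)
for i in range(1,n):
    if s[i,4]>150:
        pts=np.argwhere(l==i)[:,::-1].astype(float)
        g=np.array([cast(w,T,p,.0485)[:2]*1000 for p in pts[::3]],np.float32)
        print(s[i],c[i].round(),cv2.minAreaRect(g))
E
```

```text
[[ 9.942e-01 -1.071e-01 -1.200e-03  4.600e-01]
 [-1.071e-01 -9.943e-01 -2.000e-04  1.608e-01]
 [-1.100e-03  4.000e-04 -1.000e+00  1.605e-01]] 0.01548360945446273 [ 0.96767234 -0.4379243  -1.11685818]
case [([0.58, 0.147, -0.002], 0.56)]
case_seat []
tray_front [([0.518, 0.153, 0.021], 0.91)]
cover [([0.464, 0.164, 0.176], 0.87), ([0.468, 0.016, 0.002], 0.86), ([0.449, -0.13, -0.004], 0.68)]
[(0.96, 566, 147, 95, 95, 83.9, array([327.,  59.]))] [(0.69, 481, -13, 64, 41, 40.3, array([601., 157.])), (0.67, 475, 158, 80, 68, 84.5, array([325., 196.])), (0.64, 493, 73, 61, 41, 60.2, array([460., 153.]))]
[276   3  14  82 944] [282.  43.] ((585.377685546875, 181.22616577148438), (9.89358901977539, 63.065425872802734), 83.92806243896484)
[365   3  14  82 879] [372.  43.] ((577.5101318359375, 107.20065307617188), (9.843576431274414, 63.08091354370117), 84.05582427978516)
[285 101  84  10 744] [326. 105.] ((532.2681884765625, 150.2545623779297), (72.29884338378906, 7.648961067199707), 83.92693328857422)
```

Both rollers came out cleanly. The case centre is (0.5814, 0.1442), yaw -6.0°, and the tool is at -6.2°. Now over the pocket and down to the rollers.

Request:
servo_tool(rows=[1,0.0303,0.0009,0,0,1,0.0303,0.0009,0,0,1,0.0303,0.0009,0,0,1,0.0303,0.0009,0,0,1,0,0,0,0], newtons=60)

```text
time: 22.55
position: [0.5898, 0.14, 0.1611]
tool_rot: [0.998, -0.057, 0.005, -0.0]
ft_force: [1.9, 0.7, -0.8]
grip_width: 0.0156
grip_force: 60.0
```

Request:
servo_tool(rows=[1,0,0,0.03,0,1,0,0,0.03,0,1,0,0,0.03,0,1,0,0,0,0,1,0,0,0,0])

```text
time: 22.97
position: [0.5801, 0.1416, 0.0691]
tool_rot: [0.998, -0.056, -0.002, 0.0]
ft_force: [0.8, 0.4, -1.3]
grip_width: 0.0155
grip_force: 60.0
```

Request:
servo_tool(rows=[1,0,-0.0025,0,0,1,0,0,0.01,0,1,0,0,0.005,0,1,0,0,0.004,0,1,0,0,0,0])

```text
time: 23.38
position: [0.5816, 0.1447, 0.0514]
tool_rot: [0.998, -0.056, -0.0, 0.0]
ft_force: [0.1, 0.3, -1.2]
grip_width: 0.0154
grip_force: 60.0
```

Request:
servo_tool(rows=[1,0,0,0.004,0,1,0,0,0.004,0,1,0,0,0,0])

```text
time: 23.63
position: [0.5815, 0.1447, 0.0429]
tool_rot: [0.998, -0.056, -0.001, 0.0]
ft_force: [-0.8, 1.1, -2.2]
grip_width: 0.0158
grip_force: 60.0
```

Request:
servo_tool(rows=[1,0,0,0.003,0,1,0,0,0.003,0,1,0,0,0,0])

```text
time: 23.88
position: [0.5827, 0.1453, 0.0385]
tool_rot: [0.998, -0.056, 0.001, -0.0]
ft_force: [-0.3, 1.3, 4.2]
grip_width: 0.0157
grip_force: 60.0
```

Request:
servo_tool(rows=[1,0,0,0.003,0,1,0,0,0.003,0,1,0,0,0,0])

```text
time: 24.13
position: [0.5826, 0.1452, 0.0319]
tool_rot: [0.998, -0.056, 0.001, -0.0]
ft_force: [0.5, 2.1, -1.0]
grip_width: 0.0158
grip_force: 60.0
```

Request:
servo_tool(rows=[1,0,0,0.002,0,1,0,0,0.002,0,1,0,0,0,0])

```text
time: 24.38
position: [0.5813, 0.145, 0.0265]
tool_rot: [0.998, -0.056, -0.001, -0.0]
ft_force: [1.1, 2.8, -5.2]
grip_width: 0.0159
grip_force: 60.0
```

Request:
servo_tool(rows=[1,0,0,0.002,0,1,0,0,0.002,0,1,0,0,0,0])

```text
time: 24.63
position: [0.5819, 0.1443, 0.0245]
tool_rot: [0.998, -0.056, -0.0, 0.0]
ft_force: [-1.3, 0.3, 3.6]
grip_width: 0.0156
grip_force: 60.0
```

Request:
servo_tool(rows=[1,0,0,0.002,0,1,0,0,0.002,0,1,0,0,0,0])

```text
time: 24.88
position: [0.582, 0.1443, 0.0245]
tool_rot: [0.998, -0.055, 0.0, 0.0]
ft_force: [-8.5, -1.1, 27.6]
grip_width: 0.0151
grip_force: 60.0
```

Request:
servo_tool(rows=[1,0,0,0.001,0,1,0,0,0.001,0,1,0,0,0,0])

```text
time: 25.13
position: [0.582, 0.1444, 0.0244]
tool_rot: [0.998, -0.055, 0.001, 0.0]
ft_force: [-11.7, -0.7, 38.7]
grip_width: 0.0153
grip_force: 60.0
```

Seated: a hard stop at the expected height. I'll ease the press a little, check the tray, and hand in.

Request:
servo_tool(rows=[1,0,0,-0.0007,0,1,0,0,0,0,1,0,0,0,0])

```text
time: 25.38
position: [0.582, 0.1443, 0.0244]
tool_rot: [0.998, -0.055, 0.001, 0.0]
ft_force: [-9.8, -1.4, 34.3]
grip_width: 0.0159
grip_force: 60.0
```

```bash
python3 - <<'E'
from h import *
s=robot.camera('scene')
for q in('tray_front','cover','case','basket','plaque','spool'): print(q,[(np.round(d['at'],3).tolist(),round(d['score'],2)) for d in robot.place_of(s,q)][:4])
o=robot.get_obs();print(o['position'],o['ft_force'],o['time'])
E
```

```text
tray_front []
cover [([0.586, 0.152, 0.035], 0.91), ([0.472, 0.02, 0.001], 0.91), ([0.676, -0.238, 0.001], 0.85), ([0.447, -0.129, 0.001], 0.57)]
case [([0.583, 0.149, -0.0], 0.64)]
basket [([0.768, -0.015, 0.002], 0.73)]
plaque [([0.538, -0.341, -0.004], 0.65), ([0.767, -0.017, 0.0], 0.49)]
spool [([0.519, 0.357, -0.004], 0.58)]
[0.58201095 0.14434277 0.02442876] [-9.29687474 -0.59841457 34.53587691] 25.7333
```

The cover is on its seat (z ≈ 0.035), still pressed at about 34 N, and the bystanders haven't moved.

```bash
python3 -c "
from rig import robot
print(robot.hand_in())"
```

```text
the job is handed in; nothing more can be done
None
```

The tray is pushed fully home, the cover is snapped onto its seat, and I handed the job in at about 26 s while still pressing down at about 34 N; no verdict came back. My first pushes passed over the tray because the fingertips sit about 27 mm higher than the arm reports. They pressed the case's lip with up to about 25 N before I found this and corrected for it.

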